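# Walk the power supply home and clip its retaining bar in

### The arm

A 6-joint arm with a two-finger parallel gripper is mounted at the origin on a cart in front of the work surface, level with it; the furniture and walls round the work are solid. World frame = base frame: x ahead of the robot, y to its left, z up, the work surface at z = 0. Lengths are in mm, angles in rad, forces in N, time in s.
With the tool pointing down it reaches from about 250 to 850 mm from the base axis. Payload 12.5 kg.
Tool frame: the origin (TCP) lies between the finger pads; the fingertips stand 14 mm ahead of it and the grasp point (between the pads) lies 5 mm behind it; z points along the fingers, y is the line along which they close (so a half turn about z gives the same grasp; the last joint's range is limited). The gripper opens to 93 mm and grips with 3 to 60 N. Pads are 15 mm wide; open, the fingers measure 128 mm over their backs; the gripper's body (75 mm by 188 mm) begins 65 mm behind the grasp point.
Start: joints at [-1.33, 0.351, 1.652, -0, 1.139, -0.085], TCP at [176.056, -521.046, 232.633] pointing down, gripper open.
Joint ranges: [-2.75, 2.75], [-0.79, 2.1], [0.01, 2.65], [-1.57, 4.71], [0.07, 3.14], [-2.87, 2.87]. Speed limits (rad/s): [2.22, 2.22, 2.79, 3.14, 3.14, 3.14].

### API

Orientations are given as [roll, pitch, yaw] about the fixed x, y, z axes, in that order (R = Rz(yaw) Ry(pitch) Rx(roll)).
In Python, from cell import ctrl gives the robot as it stands.
- The arm moves only by the tool jog_arm, never from a script. Its argument "steps" is text: rows parted by semicolons, each of 5 numbers parted by spaces: the shift along the tool's x, y, z in m, then the turn about the tool's z in degrees, then the opening, from 0 (shut) to 1 (fully open). In form: dx dy dz turn fingers; .... A call has 1 to 8 rows; each row is the pose to reach, as a shift and turn from the pose commanded when the call began, along the tool's axes at that moment; what a row does not reach only later rows make up. A row lasts 1/8 s, in which the tool goes at most 62.5 mm and 10.7 degrees, less where a joint would pass 70% of its speed; a pose out of reach is approached as far as the arm can. A call with a gripper value outside its range is refused whole. The fingers move at their own pace and stop on an object; "newtons" is the grip in N (left out, the last holds). Time passes only in rows, so rows that repeat a pose let the fingers close. It gives the time, the measured TCP pose, the force and the opening at its end, in the units of the state.
- ctrl.sense(): the state, without advancing time (a new reading comes with each control period).
- ctrl.capture(name): name is "scene" or "top" or "wrist"; returns the picture (400x640x3 uint8, red, green, blue); there is no depth.
- ctrl.camera_model(name): a dict with "K" (3x3 intrinsics, pixels), "k1" (the pictures are not rectified: a ray, as slopes to the right and down, at radius r is drawn at 1 + k1 r^2 times it, then the intrinsics apply), "R" (3x3) and "t" (3): a world point X has camera coordinates R X + t. Camera axes: x right, y down, z forward; pixel columns grow to the right and rows downward; lengths in mm; the calibration is good to about 2 mm. A picture is of the moment at which its call begins: read the wrist's pose just before it. camera_model takes no time and is no camera call; for the wrist camera it gives the pose at the moment of the call.
- ctrl.close_job(): hands the job in, once; it reports no verdict.
The state is a dict: "time": time; "q": joint angles; "qd": joint speeds; "tau": joint torques, N m; "tool_pos": TCP position; "ee_rot": TCP orientation; "force": force on the tool from outside, world axes, zero at the start; "moment": the same for the moment, N m; "opening": finger opening in mm.
Only numpy, scipy, OpenCV 4.12 (cv2) and the standard library are available. Lean on these libraries where they do the work, as an engineer would, in place of code of your own. Each camera call takes 0.05 s, during which the arm holds its last target. There are 200 camera calls.

### The job

Walk the heavy power supply back into its bay under the riser shelf with small pushes on the left and right corner bumpers of the side facing you, in turn, so that it never turns more than about 15 degrees out of line with the bay, until it is fully home against the end stop; do not touch the delicate panel between the bumpers or push with the bar. Then set the retaining bar upright across in front of it, press both its ends fully down into the two spring clips with the grip midway between them, and let go. Leave the bottle and the roll of black tape where they stand.

Things in the scene. Friction and masses are not known exactly. Their poses are not given: they have to be found in the camera images.
- psu: grey bench power supply, 130 deep (x) x 140 wide (y) x 85 mm high, about 1.6 kg, on four rubber feet. Origin: centre of its underside; +x points into the bay, +y to its left seen from the robot. Its panel with bumpers faces the robot (-x, at x = -65 mm). To push one corner takes about 5 to 20 N; pushing a corner on by 20 mm turns it about 0.1 rad.
- bumper_left (a point): centre of the outer face of the left (+y) rubber corner bumper of the power supply; bumper 18 mm wide, 72 mm high (36 up and down from here). Axes as the power supply's. Pushing it turns the case clockwise seen from above.
- bumper_right (a point): the same on the right (-y) bumper; pushing it turns the case anticlockwise
- psu_panel: delicate panel of the power supply between the bumpers, 100 mm wide, z = 14 to 79 mm: plate 5 mm behind the bumpers' faces, knobs and sockets to 1 mm behind them. Do not touch. Origin and axes are the power supply's.
- bay: fixed plywood bay, its riser shelf over the power supply. Origin: on the table midway between the two clips, below the axis of the seated bar; +x points into the bay, y along the seated bar. Side panels 12 mm thick, inner faces at y = +-90 mm, x = 39 to 166 mm. End stop face at x = 154 mm. When the power supply is home its origin is at x = 89 mm and its bumpers' faces at x = 24 mm.
- shelf_edge (a point): middle of the lower front edge of the riser shelf, 160 mm above the table, 25 mm into the bay; the shelf is 216 mm wide and 24 mm thick here, things on it reach 200 mm above the table. An upright gripper does not fit before the bumpers at home or over the seated bar: lean it back 25 to 45 degrees towards the robot.
- clip_left (a point): left spring clip, the point where the seated rod's axis lies, 25 mm above the table. Slot open at the top, 18 mm wide in x and 12 in y, flared above z = 39 mm to 30 mm wide at the top (z = 52). A spring plunger with a round nose (radius 8, 31 mm up) in its wall towards the robot gives way by 2 mm and then holds the rod down. Both clips together take about 5 to 20 N to press in.
- clip_right (a point): right spring clip, the same, 184 mm from the left one
- bar_mid (a point): loose retaining bar, 0.3 kg, standing on its foot: steel rod 14 mm thick, 200 long along y, axis 25 mm up; foot block 26 (x) x 60 (y) x 34 high; upright grip plate 14 (x) x 40 (y), z = 34 to 90 mm, to be gripped across its 40 mm (fingers close along y). Point: middle of the bar, 45 mm above its underside, z up. Same either way round. Seated, it stands with its foot on the table.
- bar: the same bar; origin in the middle of its underside, 45 mm below bar_mid
- flux_bottle: small brown bottle with white nozzle, 36 mm across and 94 mm high, upright on the table; leave alone. Origin: centre of its underside.
- tape_roll: roll of black tape, 69 mm across and 18 mm high, lying flat on the table; leave alone. Origin: centre of its underside.

How it is judged (in metres and radians):
On the way:
1. the power supply is fully home against the end stop (within 6 mm) and square in the bay (x of psu in the frame of bay above 0.083 m and angle between the x axis of psu and the x axis of bay, either way round below 0.09 rad), for 0.2 s.
At the end, for the whole second after the job is handed in: power supply within 6 mm of the end stop and within 5 degrees of square; bar down in both clips (within 3.5 mm), centred within 10 mm along its length and 8 mm across, parallel to the clips' line within 3 degrees, grip upright within 11 degrees; all released and at rest (all of step 1 and x of bar_mid in the frame of bay between -0.008 and 0.008 m and y of bar_mid in the frame of bay between -0.01 and 0.01 m and height (world z) of bar_mid below 0.0485 m and angle between the y axis of bar_mid and the y axis of bay, either way round below 0.05 rad and angle between bar_mid's own z axis and vertical below 0.2 rad); the robot touches nothing.
It fails at once if the power supply turned more than 0.3 rad (17 degrees) out of line with the bay (angle between the x axis of psu and the x axis of bay, either way round above 0.3 rad).
It fails at once if the delicate panel was touched with more than 2 N (contact force between any of the fingers, the arm, bar and psu_panel above 2 N).
It fails at once if the bar was pushed against the power supply with more than 4 N (contact force between bar and psu above 4 N).
It fails at once if the bottle was moved more than 30 mm or upset (distance of flux_bottle from where it was at the start of the episode above 0.03 m or angle between flux_bottle's own z axis and vertical above 0.5 rad).
It fails at once if the roll of tape was moved more than 30 mm (distance of tape_roll from where it was at the start of the episode above 0.03 m).
It also fails if it takes over 61 s, if anything falls off the work surface, if the arm or the gripper's body presses on something with over 40 N, if the wrist force passes 120 N, or if a joint passes its speed limit or range.

## Working session

There is one attempt and no reset: what is moved stays moved. The work goes in short steps, Python scripts to look and compute and a tool call to move; the robot and the scene stay as the last step left them, time stands still between calls to the robot, and variables do not carry over. Pictures are saved under pics/ and viewed, on a budget of 10 in all, crops included, one or two more only if the job needs it, and the job is handed in when it is done.

Besides the shell and the picture viewer there is one more tool, called by a JSON object that holds its "fn" and its "kwargs". jog_arm: Moves the arm, as the interface text tells. Its arguments: {"type":"object","properties":{"steps":{"type":"string"},"newtons":{"type":"number"}},"required":["steps"]}

```bash
mkdir -p pics; ls; python3 - <<'E'
from cell import ctrl
import cv2,json
print(ctrl.sense())
for n in("scene","top","wrist"):
    m=ctrl.camera_model(n);print(n,m)
for n in("scene","top"):
    cv2.imwrite(f"pics/{n}0.png",ctrl.capture(n)[:,:,::-1])
E
```

```text
pics
{'time': 0.0, 'q': array([-1.32962212e+00,  3.51252577e-01,  1.65237950e+00, -1.03027722e-05,
        1.13911910e+00, -8.46082429e-02]), 'qd': array([-0.00133195,  0.00072531, -0.00034077,  0.0020323 ,  0.00011887,
       -0.00102292]), 'tau': array([-1.63747420e-03, -4.97316813e+01, -2.85261655e+01,  6.98234886e-02,
        2.54352065e-02, -9.41279268e-05]), 'tool_pos': array([ 175.97009512, -520.75907294,  232.1094233 ]), 'ee_rot': array([-3.14043749e+00, -8.85840941e-05,  3.25786719e-01]), 'force': array([-0.31900026, -0.35618553, -1.04597449]), 'moment': array([ 0.00143529, -0.00751223,  0.0211608 ]), 'opening': 93.0832792579728}
scene {'K': array([[504.93240628,   0.        , 322.8578993 ],
       [  0.        , 504.93240628, 201.88806935],
       [  0.        ,   0.        ,   1.        ]]), 'k1': -0.07124799667470522, 'R': array([[-0.81990048, -0.57212806,  0.02080122],
       [-0.43038384,  0.59199668, -0.68140273],
       [ 0.37753537, -0.56763494, -0.73161303]]), 't': array([294.04791122, 455.7682325 , 867.2048828 ])}
top {'K': array([[465.48637637,   0.        , 317.92087957],
       [  0.        , 465.48637637, 202.2421612 ],
       [  0.        ,   0.        ,   1.        ]]), 'k1': -0.009847940473745119, 'R': array([[ 0.02486672, -0.99949937,  0.01956162],
       [-0.98865032, -0.02748749, -0.14769897],
       [ 0.14816273, -0.01566681, -0.98883889]]), 't': array([-256.73538971,  536.21246404, 1189.86512374])}
wrist {'K': array([[302.0323024 ,   0.        , 319.86382314],
       [  0.        , 302.0323024 , 200.00836148],
       [  0.        ,   0.        ,   1.        ]]), 'k1': -0.00823062397968036, 'R': array([[ 3.19740682e-01, -9.47504798e-01, -7.43856356e-04],
       [-9.18728438e-01, -3.10221762e-01,  2.44336891e-01],
       [-2.31741137e-01, -7.74410421e-02, -9.69690121e-01]]), 't': array([-548.68737993,  -27.60743401,  389.7717351 ])}
```

View pics/scene0.png

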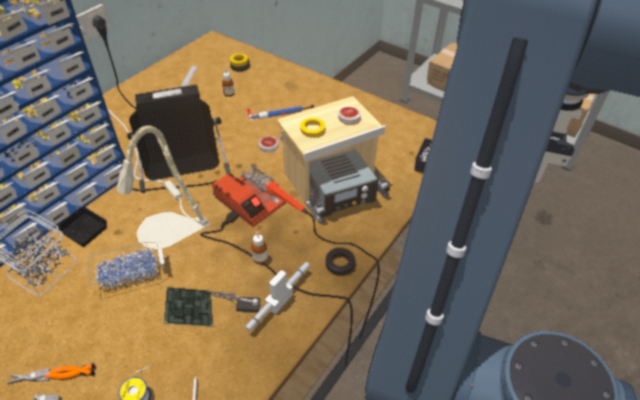

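View pics/top0.png

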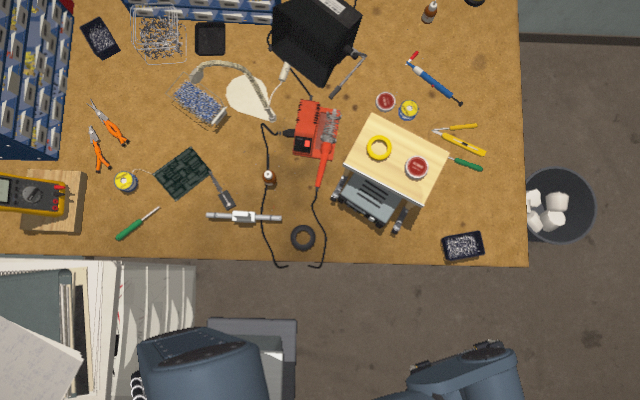

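The scene view shows the bay with the PSU at about (345,180), the bar at (280,295), the bottle at (259,248) and the tape at (340,262). In the top view the bay is at (390,170), the bar at (243,217) and the tape at (303,237). I'll enlarge both.

```bash
python3 - <<'E'
import cv2,numpy as np
t=cv2.imread("pics/top0.png")[105:245,315:455]; s=cv2.imread("pics/scene0.png")[85:225,265:405]
f=lambda a:cv2.resize(a,None,fx=2.85*1.0,fy=2.85,interpolation=cv2.INTER_CUBIC)
o=np.hstack([f(t),f(s)])
t2=cv2.imread("pics/top0.png")[160:230,190:330]; s2=cv2.imread("pics/scene0.png")[255:325,225:365]
o=np.vstack([o,np.hstack([f(t2),f(s2)])])
print(o.shape);cv2.imwrite("pics/c1.png",o)
E
```

```text
(599, 798, 3)
```

View pics/c1.png

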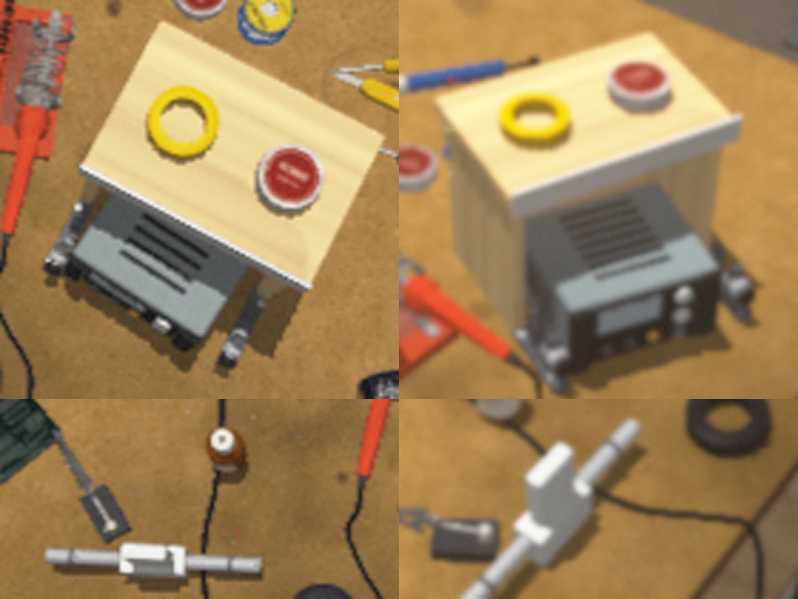

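```bash
cat > h.py <<'E'
import numpy as np
from cell import ctrl
from scipy.optimize import least_squares
def proj(m,X):
    c=m["R"]@np.asarray(X,float)+m["t"]; s=c[:2]/c[2]; s=s*(1+m["k1"]*(s@s)); return m["K"][:2,:2]@s+m["K"][:2,2]
def ray(m,uv,z):
    s=(np.array(uv)-m["K"][:2,2])/m["K"][0,0]; u=s.copy()
    for _ in range(8): u=s/(1+m["k1"]*(u@u))
    d=m["R"].T@np.r_[u,1]; c=-m["R"].T@m["t"]; return c+d*(z-c[2])/d[2]
def W(p,X): # planar pose x,y,yaw
    c,s=np.cos(p[2]),np.sin(p[2]); return np.array([p[0]+c*X[0]-s*X[1],p[1]+s*X[0]+c*X[1],X[2]])
def fit(obs,p0):
    # obs: (model, local pt, pixel)
    f=lambda p:np.concatenate([proj(m,W(p,X))-uv for m,X,uv in obs])
    r=least_squares(f,p0,x_scale=[10,10,.1],loss="soft_l1"); return r.x,r.fun.reshape(-1,2) if r.fun.size==2*len(obs) else f(r.x)
E
python3 - <<'E'
from h import *
np.set_printoptions(precision=2,suppress=True)
T=ctrl.camera_model("top");S=ctrl.camera_model("scene")
t=lambda u,v:(315+u/2.85,105+v/2.85); s=lambda u,v:(265+(u-399)/2.85,85+v/2.85)
t2=lambda u,v:(190+u/2.85,160+(v-399)/2.85); s2=lambda u,v:(225+(u-399)/2.85,255+(v-399)/2.85)
o=[(T,(25,108,184),t(81,168)),(T,(25,-108,184),t(310,287)),(S,(25,108,184),s(513,193)),(S,(25,-108,184),s(742,118)),(S,(25,108,160),s(513,213)),(S,(25,-108,160),s(738,138))]
b,e=fit(o,[550,-250,-.4]);print("bay",b);print(e)
o=[(T,(-62,70,85),t(72,248)),(T,(-62,-70,85),t(192,335)),(S,(-62,70,85),s(562,308)),(S,(-62,-70,85),s(718,262))]
p,e=fit(o,[550,-250,-.4]);print("psu",p);print(e)
c,sn=np.cos(b[2]),np.sin(b[2]);d=p[:2]-b[:2];print("psu in bay",c*d[0]+sn*d[1],-sn*d[0]+c*d[1],np.degrees(p[2]-b[2]))
o=[(T,(0,100,25),t2(47,555)),(T,(0,-100,25),t2(261,565)),(S,(0,-100,25),s2(632,428)),(S,(0,100,25),(251,326))]
r,e=fit(o,[450,50,0]);print("bar",r);print(e)
print("bottle",ray(T,t2(224,440),94),"tape",ray(T,(303,237),18))
for y in(92,-92):print("clip",W(b,(0,y,52)),(proj(T,W(b,(0,y,52)))-(315,105))*2.85)
for y in(61,-61):print("bumper",W(p,(-65,y,46)))
E
```

```text
bay [ 547.23 -381.07   -0.47]
[[-0.97 -1.43]
 [-0.15 -0.15]
 [ 0.17 -0.24]
 [ 0.37 -0.88]
 [ 0.22  0.65]
 [ 0.68 -0.1 ]]
psu [ 579.36 -388.31   -0.59]
[[-1.09 -0.91]
 [ 1.88 -0.02]
 [ 0.77 -0.17]
 [-0.19  1.68]]
psu in bay 31.933473830054083 8.091934126742409 -6.885125603760645
bar [501.66 -47.32  -0.01]
[[ 0.13  0.25]
 [ 0.14 -0.35]
 [ 1.94 -2.07]
 [-1.69  2.  ]]
bottle [ 603.42 -114.03   94.  ] tape [ 451.57 -205.44   18.  ]
clip [ 588.89 -299.04   52.  ] [ 70.66 228.13]
clip [ 505.57 -463.1    52.  ] [247.05 322.16]
bumper [ 559.3  -301.46   46.  ]
bumper [ 491.41 -402.83   46.  ]
```

{"fn": "jog_arm", "kwargs": {"steps": "0 0.06 0 0 0; 0 0.12 0 0 0; 0 0.18 0 0 0; 0 0.24 0 0 0; 0 0.30 0 0 0; 0 0.36 0 0 0; 0 0.42 0 0 0; 0 0.45 0 0 0"}}

```text
time: 1.1
tool_pos: [290.6, -860.8, 216.4]
ee_rot: [3.11, -0.0, 0.326]
force: [-0.6, 0.3, 20.2]
opening: 17.6
```

{"fn": "jog_arm", "kwargs": {"steps": "0 0.06 0 0 0; 0 0.12 0 0 0"}}

```text
time: 1.35
tool_pos: [295.6, -875.4, 202.4]
ee_rot: [3.064, -0.0, 0.326]
force: [0.3, 0.2, 0.7]
opening: 1.2
```

```bash
python3 -c "
from h import *
s=ctrl.sense();print(s['q'],s['tool_pos'],s['ee_rot'],s['force'])"
```

```text
[-1.29669582  1.29561861  0.01330799  0.00414145  1.75539136 -0.05078305] [ 295.56066579 -875.39956968  202.36810889] [ 3.06421259e+00 -7.63555439e-05  3.25804044e-01] [0.29490376 0.18850075 0.73966913]
```

{"fn": "jog_arm", "kwargs": {"steps": "0 0.06 0 0 0; 0 0.12 0 0 0; 0 0.18 0 0 0; 0 0.24 0 0 0"}}

```text
time: 1.85
tool_pos: [300.7, -890.4, 186.7]
ee_rot: [3.018, 0.0, 0.326]
force: [0.1, -0.4, -0.7]
opening: 0.4
```

```bash
python3 -c "
from h import *
s=ctrl.sense();print(s['q'],s['tool_pos'],s['ee_rot'],s['force'])"
```

```text
[-1.29642183  1.31456238  0.01281135  0.00631925  1.69068062 -0.05029318] [ 300.65266609 -890.41427295  186.67858674] [3.01789833e+00 6.96885317e-05 3.25807156e-01] [ 0.09943634 -0.35640529 -0.72120943]
```

{"fn": "jog_arm", "kwargs": {"steps": "0 -0.05 0 0 0; 0 -0.1 0 0 0"}}

```text
time: 2.1
tool_pos: [287.2, -853.0, 181.3]
ee_rot: [3.018, -0.0, 0.326]
force: [1.1, -1.8, 1.0]
opening: 0.4
```

```bash
python3 -c "
from h import *
s=ctrl.sense();print(s['q'],s['tool_pos'],s['ee_rot'],s['force'])"
```

```text
[-1.29965101  1.07726695  0.50726592  0.00684245  1.43370939 -0.05516701] [ 287.24600852 -853.00612643  181.29384926] [ 3.01805396e+00 -4.73315567e-05  3.25798757e-01] [ 1.09745962 -1.82730275  1.01211328]
```

```bash
python3 - <<'E'
from h import *
np.set_printoptions(precision=1,suppress=True)
T=ctrl.camera_model("top");S=ctrl.camera_model("scene")
print(ray(T,(520,38),0),ray(T,(520,0),0),ray(S,(210,35),0),ray(S,(380,50),0))
for p in[(850,-290,300),(850,-290,0),(860,-240,300),(1000,-290,300)]:print(p,proj(T,p),proj(S,p))
print("camera",-T["R"].T@T["t"],-S["R"].T@S["t"])
E
```

```text
[1051.6 -822.6    0. ] [1172.6 -827.8    0. ] [1415.1 -784.1    0. ] [  854.3 -1068.3     0. ]
(850, -290, 300) [345.2  47.6] [220.8  75.3]
(850, -290, 0) [337.   97.9] [234.6 171.5]
(860, -240, 300) [322.6  42.6] [202.  84.]
(1000, -290, 300) [346.3 -14.8] [174.6  54.9]
camera [ 360.2 -223.2 1260.8] [109.8 390.7 938.9]
```

```bash
cat >> h.py <<'E'
from scipy.spatial.transform import Rotation as Ro
np.set_printoptions(precision=3,suppress=True)
def rot(s=None): return Ro.from_euler("xyz",(s or ctrl.sense())["ee_rot"]).as_matrix()
def go(*tg):
    s=ctrl.sense(); R=rot(s)
    for t in tg:
        d=R.T@(np.array(t)-s["tool_pos"])/1000; print("shift",d.round(4),"n",round(np.linalg.norm(d)/.0625,1))
def info(f=-.47):
    s=ctrl.sense();R=rot(s);y=R[:,1]
    F=np.array([np.cos(f),np.sin(f),0]);L=np.array([-F[1],F[0],0])
    print("t",s["time"],"pos",s["tool_pos"],"F",s["force"],"q",s["q"])
    print("tilt fwd %.3f left %.3f  x.F %.3f x.L %.3f | y.F %.3f y.L %.3f y.z %.3f"%(R[:,2]@F,R[:,2]@L,R[:,0]@F,R[:,0]@L,y@F,y@L,y[2]), "turn to align",np.degrees(np.arctan2(-(F@y), F@R[:,0])))
E
python3 -c "
from h import *
info();go((480,-560,380),(690,-260,450))"
```

```text
t 2.1 pos [ 287.246 -853.006  181.294] F [ 1.097 -1.827  1.012] q [-1.3    1.077  0.507  0.007  1.434 -0.055]
tilt fwd 0.088 left -0.086  x.F 0.700 x.L 0.714 | y.F 0.709 y.L -0.694 y.z 0.123 turn to align -45.37660973579331
shift [ 0.276 -0.19  -0.224] n 6.4
shift [ 0.571 -0.397 -0.32 ] n 12.2
```

{"fn": "jog_arm", "kwargs": {"steps": "0.04 -0.028 -0.034 10 0; 0.08 -0.056 -0.068 20 0; 0.12 -0.084 -0.10 30 0; 0.16 -0.11 -0.13 40 0; 0.20 -0.14 -0.165 45 0; 0.24 -0.165 -0.195 45 0; 0.28 -0.19 -0.224 45 0; 0.32 -0.22 -0.24 45 0"}}

```text
time: 3.1
tool_pos: [512.1, -515.0, 395.5]
ee_rot: [3.053, -0.09, -0.456]
force: [0.9, 0.1, -0.5]
opening: 0.9
```

```bash
sed -i 's/np.arctan2(-(F@y)/np.arctan2((F@y)/' h.py; python3 -c "
from h import *
info();go((690,-260,450),(740,-280,450))"
```

```text
t 3.1 pos [ 512.122 -514.995  395.547] F [ 0.881  0.079 -0.503] q [-0.834  0.552  0.963 -0.049  1.51   1.196]
tilt fwd 0.090 left -0.087  x.F 0.996 x.L 0.014 | y.F 0.006 y.L -0.996 y.z 0.088 turn to align 0.3612690878551814
shift [ 0.052 -0.302 -0.077] n 5.1
shift [ 0.106 -0.306 -0.072] n 5.3
```

{"fn": "jog_arm", "kwargs": {"steps": "0.02 -0.055 -0.015 0 0; 0.04 -0.11 -0.03 0 0; 0.06 -0.17 -0.045 0 0; 0.075 -0.23 -0.06 0 0; 0.09 -0.29 -0.07 0 0; 0.105 -0.34 -0.075 0 0; 0.165 -0.35 -0.075 0 0; 0.225 -0.36 -0.075 0 0"}}

```text
time: 4.1
tool_pos: [803.1, -264.6, 432.0]
ee_rot: [3.057, -0.115, -0.452]
force: [29.5, -14.8, 26.4]
opening: 0.7
```

{"fn": "jog_arm", "kwargs": {"steps": "0.06 -0.012 0 0 0; 0.12 -0.024 0 0 0; 0.18 -0.036 0 0 0"}}

```text
time: 4.47
tool_pos: [832.3, -270.4, 397.9]
ee_rot: [3.063, -0.16, -0.45]
force: [-0.1, 0.1, -0.7]
opening: 0.4
```

{"fn": "jog_arm", "kwargs": {"steps": "0.06 -0.012 0 0 0; 0.12 -0.024 0 0 0"}}

```text
time: 4.72
tool_pos: [853.3, -273.6, 377.4]
ee_rot: [3.068, -0.201, -0.446]
force: [-0.6, 1.0, 0.3]
opening: 0.5
```

{"fn": "jog_arm", "kwargs": {"steps": "0.06 -0.012 0 0 0"}}

```text
time: 4.85
tool_pos: [867.1, -275.7, 369.3]
ee_rot: [3.072, -0.237, -0.444]
force: [0.0, 0.2, 0.3]
opening: 0.7
```

```bash
python3 -c "
from h import *
info()"
```

```text
t 4.85 pos [ 867.058 -275.729  369.347] F [0.032 0.238 0.283] q [-0.331  1.114  0.012 -0.097  1.786  1.66 ]
tilt fwd 0.236 left -0.063  x.F 0.972 x.L 0.025 | y.F 0.010 y.L -0.998 y.z 0.067 turn to align 0.5669055334930191
```

{"fn": "jog_arm", "kwargs": {"steps": "0.06 -0.02 -0.01 0 0"}}

```text
time: 4.97
tool_pos: [879.4, -269.0, 369.2]
ee_rot: [3.077, -0.272, -0.442]
force: [0.1, -0.3, 0.3]
opening: 0.4
```

{"fn": "jog_arm", "kwargs": {"steps": "0.06 -0.02 -0.01 0 0"}}

```text
time: 5.1
tool_pos: [891.1, -260.8, 374.0]
ee_rot: [3.083, -0.311, -0.439]
force: [0.1, -0.4, 0.3]
opening: 0.4
```

{"fn": "jog_arm", "kwargs": {"steps": "0.06 -0.02 -0.01 0 0"}}

```text
time: 5.22
tool_pos: [901.6, -253.6, 379.4]
ee_rot: [3.089, -0.348, -0.436]
force: [-0.1, 0.7, 0.6]
opening: 0.1
```

{"fn": "jog_arm", "kwargs": {"steps": "0.06 -0.02 -0.01 0 0"}}

```text
time: 5.35
tool_pos: [911.0, -246.8, 386.4]
ee_rot: [3.095, -0.385, -0.434]
force: [0.4, 0.4, -0.1]
opening: 0.5
```

```bash
python3 -c "
from h import *
info()"
```

```text
t 5.35 pos [ 911.047 -246.776  386.433] F [ 0.364  0.43  -0.133] q [-0.285  1.108  0.013 -0.102  1.647  1.702]
tilt fwd 0.376 left -0.033  x.F 0.926 x.L 0.033 | y.F 0.018 y.L -0.999 y.z 0.043 turn to align 1.1191377580446744
```

{"fn": "jog_arm", "kwargs": {"steps": "0.055 -0.028 -0.01 0 0"}}

```text
time: 5.48
tool_pos: [921.3, -232.0, 394.5]
ee_rot: [3.102, -0.42, -0.434]
force: [0.6, 0.8, 0.6]
opening: 0.4
```

{"fn": "jog_arm", "kwargs": {"steps": "0.055 -0.028 -0.01 0 0"}}

```text
time: 5.6
tool_pos: [930.8, -216.0, 404.0]
ee_rot: [3.109, -0.455, -0.432]
force: [0.7, 0.6, 0.3]
opening: 0.3
```

{"fn": "jog_arm", "kwargs": {"steps": "0.055 -0.028 -0.01 0 0"}}

```text
time: 5.72
tool_pos: [939.0, -201.4, 415.2]
ee_rot: [3.117, -0.49, -0.43]
force: [0.8, -1.1, -0.0]
opening: 0.5
```

{"fn": "jog_arm", "kwargs": {"steps": "0.055 -0.028 -0.01 0 0"}}

```text
time: 5.85
tool_pos: [946.0, -187.3, 427.8]
ee_rot: [3.126, -0.525, -0.429]
force: [-0.6, 0.6, 0.4]
opening: 0.5
```

```bash
python3 -c "
from h import *
info()
go((640,-330,330),(400,-330,330),(400,-330,250))"
```

```text
t 5.85 pos [ 945.978 -187.309  427.836] F [-0.575  0.604  0.369] q [-0.21   1.077  0.013 -0.125  1.54   1.766]
tilt fwd 0.502 left 0.004  x.F 0.864 x.L 0.035 | y.F 0.033 y.L -0.999 y.z 0.014 turn to align 2.1562835468087864
shift [-0.238  0.258 -0.021] n 5.6
shift [-0.427  0.359 -0.129] n 9.2
shift [-0.467  0.358 -0.06 ] n 9.5
```

{"fn": "jog_arm", "kwargs": {"steps": "-0.045 0.04 -0.012 2 0; -0.09 0.08 -0.023 2 0; -0.135 0.12 -0.035 2 0; -0.18 0.16 -0.046 2 0; -0.225 0.20 -0.058 2 0; -0.27 0.24 -0.07 2 0; -0.315 0.28 -0.081 2 0; -0.36 0.32 -0.093 2 0"}}

```text
time: 6.85
tool_pos: [564.1, -303.6, 349.6]
ee_rot: [-3.139, -0.526, -0.47]
force: [0.4, -0.4, 0.8]
opening: 0.5
```

{"fn": "jog_arm", "kwargs": {"steps": "-0.06 0.015 -0.01 0 0; -0.09 0.02 0.02 0 0; -0.09 0.02 0.04 0 0"}}

```text
time: 7.22
tool_pos: [503.8, -294.6, 268.7]
ee_rot: [-3.138, -0.523, -0.471]
force: [-0.0, -0.3, 0.9]
opening: 0.3
```

```bash
python3 -c "
from h import *
import cv2,pickle
info()
m=ctrl.camera_model('wrist');pickle.dump(m,open('w1.pkl','wb'))
a=ctrl.capture('wrist')[:,:,::-1];cv2.imwrite('pics/w1r.png',a);cv2.imwrite('pics/w1.png',cv2.resize(a,(800,500)))
print(m['R'].T@[0,0,1],-m['R'].T@m['t'])
for p in [(547,-381,52),(588.9,-299,52),(505.6,-463,52),(569,-392,184)]:print(proj(m,p)*1.25)
"
```

```text
t 7.225 pos [ 503.84  -294.561  268.691] F [-0.017 -0.269  0.903] q [-0.651  0.171  1.89   0.172  0.572  1.269]
tilt fwd 0.500 left 0.003  x.F 0.866 x.L -0.001 | y.F 0.001 y.L -1.000 y.z -0.003 turn to align 0.05334861170074388
[ 0.245 -0.122 -0.962] [ 488.442 -285.898  434.165]
[456.671 262.26 ]
[368.36  262.072]
[544.697 262.023]
[480.999 185.166]
```

View pics/w1.png

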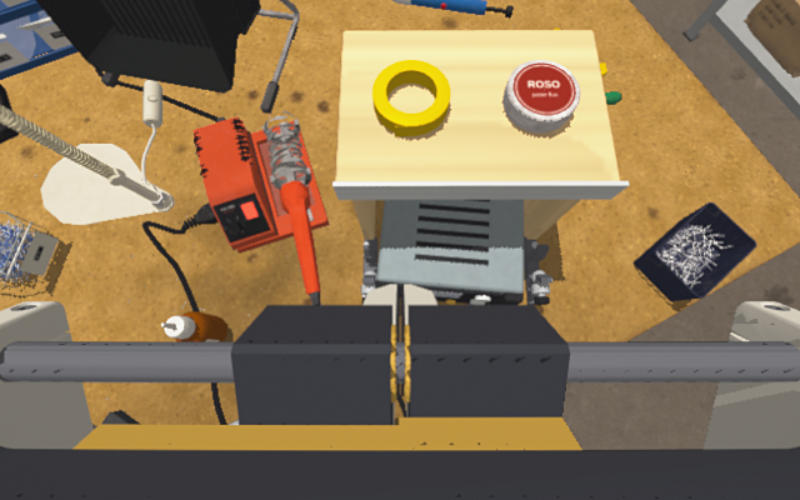

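The wrist view shows the shelf front edge from (333,184) to (628,184) and level, the PSU top front edge from about (377,279) to (524,293), and the clips at (371,258) and (540,275).

```bash
python3 - <<'E'
from h import *
import cv2,pickle
m=pickle.load(open('w1.pkl','rb'));k=lambda u,v:(u/1.25,v/1.25)
b,e=fit([(m,(25,108,184),k(333,184)),(m,(25,-108,184),k(628,184))],[547,-381,-.47]);print("bay",b,e)
p,e=fit([(m,(-62,70,85),k(377,279)),(m,(-62,-70,85),k(524,293))],[579,-388,-.59]);print("psu",p,e)
c,s=np.cos(b[2]),np.sin(b[2]);d=p[:2]-b[:2];print("psu in bay",c*d[0]+s*d[1],-s*d[0]+c*d[1],np.degrees(p[2]-b[2]))
for y in(61,-61):
  X=W(p,(-65,y,46))[:2]-b[:2];print("bumper bay",c*X[0]+s*X[1],-s*X[0]+c*X[1])
a=cv2.imread('pics/w1r.png')[150:260,255:465];cv2.imwrite('pics/w1c.png',cv2.resize(a,None,fx=3.8,fy=3.8,interpolation=cv2.INTER_CUBIC))
E
```

```text
bay [ 547.743 -381.021   -0.47 ] [[-0.983 -0.038]
 [ 0.992 -0.13 ]]
psu [ 577.132 -389.401   -0.566] [[-0.95  -0.08 ]
 [ 0.933  0.004]]
psu in bay 29.999405222908997 5.828112488705573 -5.513197718413048
bumper bay -28.83933389694228 72.79080940860337
bumper bay -40.56048794235585 -48.64483012050556
```

View pics/w1c.png

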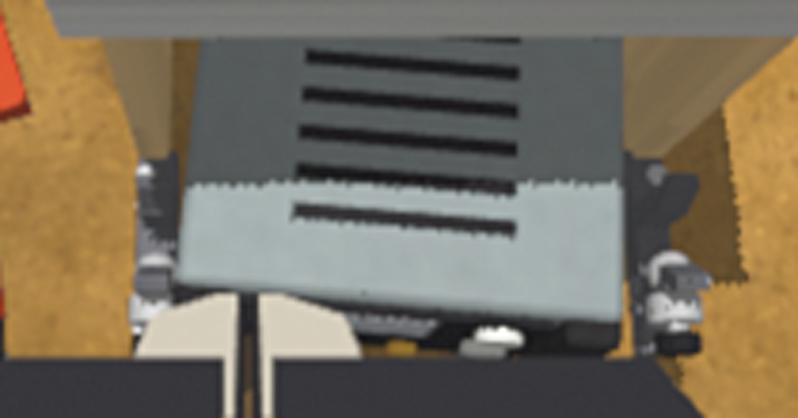

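```bash
cat >> h.py <<'E'
B=np.array([547.6,-381,-.47])
def bay(p): 
    c,s=np.cos(B[2]),np.sin(B[2]);d=p[:2]-B[:2];return np.array([c*d[0]+s*d[1],-s*d[0]+c*d[1],p[2]])
def gob(*tg):
    print("now bay",bay(ctrl.sense()["tool_pos"]),"F",ctrl.sense()["force"]); go(*[W(B,t) for t in tg])
E
python3 -c "
from h import *
gob((-95,-55,150),(-70,-55,71),(-60,-55,71))"
```

```text
now bay [-77.127  57.412 267.07 ] F [-1.009  0.733 -3.325]
shift [-0.074  0.113  0.092] n 2.6
shift [-0.091  0.113  0.173] n 3.6
shift [-0.083  0.113  0.178] n 3.6
```

{"fn": "jog_arm", "kwargs": {"steps": "-0.037 0.056 0.046 0 0; -0.074 0.113 0.092 0 0; -0.088 0.113 0.133 0 0; -0.091 0.113 0.173 0 0; -0.091 0.113 0.173 0 0"}}

```text
time: 7.9
tool_pos: [460.9, -398.1, 71.0]
ee_rot: [-3.136, -0.519, -0.471]
force: [-0.2, 0.5, 1.1]
opening: 0.4
```

```bash
python3 -c "
from h import *
import cv2
gob((-54,-55,71))
a=ctrl.capture('wrist')[:,:,::-1];cv2.imwrite('pics/w2.png',cv2.resize(a[40:300,160:560],(800,520)))
"
```

```text
now bay [-69.544 -54.494  71.022] F [-0.239  0.496  1.099]
shift [0.013 0.001 0.008] n 0.2
```

View pics/w2.png

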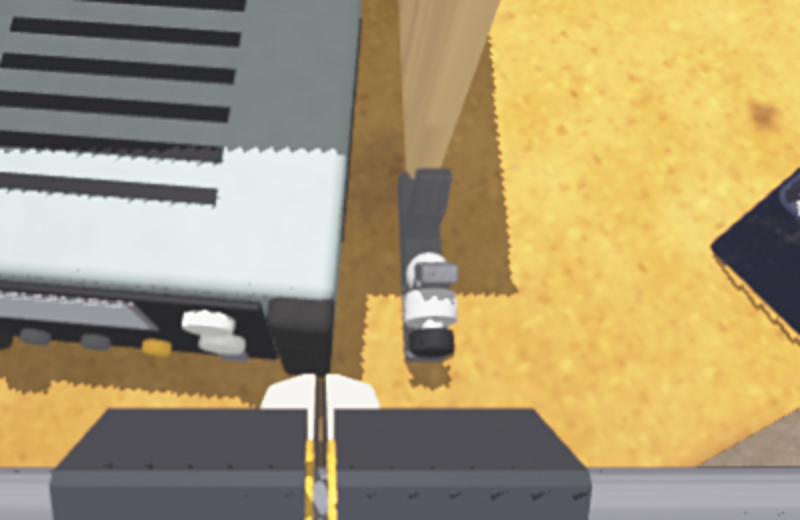

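The tip (320,380) faces the right bumper (270–333), clear of the knobs, so I'll push.

{"fn": "jog_arm", "kwargs": {"steps": "0.0065 0 0.00375 0 0; 0.013 0 0.0075 0 0; 0.0175 0 0.01 0 0; 0.022 0 0.0125 0 0; 0.026 0 0.015 0 0; 0.030 0 0.0175 0 0"}}

```text
time: 8.7
tool_pos: [492.0, -414.5, 76.5]
ee_rot: [-3.14, -0.525, -0.469]
force: [-10.8, 1.0, 2.6]
opening: 0.7
```

```bash
python3 -c "
from h import *
import cv2
gob((-24,-55,71))
a=ctrl.capture('wrist')[:,:,::-1];cv2.imwrite('pics/w3.png',cv2.resize(a[40:300,160:560],(800,520)))
"
```

```text
now bay [-34.374 -55.013  76.482] F [-10.784   0.996   2.558]
shift [0.006 0.    0.01 ] n 0.2
```

View pics/w3.png

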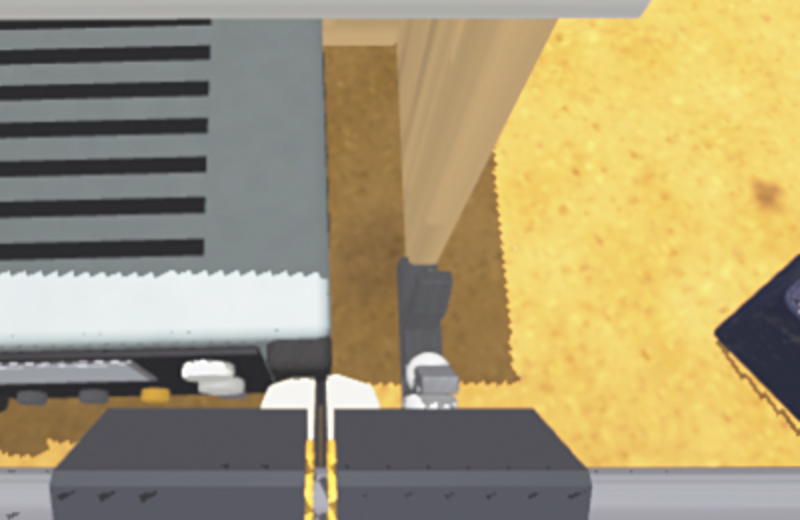

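{"fn": "jog_arm", "kwargs": {"steps": "0.003 0 0.002 0 0; 0.006 0 0.0035 0 0; 0.009 0 0.005 0 0; 0.009 0 0.005 0 0; -0.020 0 -0.012 0 0"}}

```text
time: 9.38
tool_pos: [472.5, -404.8, 77.7]
ee_rot: [-3.141, -0.528, -0.468]
force: [0.7, 0.1, -0.5]
opening: 0.1
```

```bash
python3 -c "
from h import *
gob((-62,-55,72),(-62,76,72),(-40,76,72))
"
```

```text
now bay [-56.141 -55.26   77.701] F [ 0.652  0.138 -0.501]
shift [-0.008 -0.     0.002] n 0.1
shift [-0.008 -0.131  0.002] n 2.1
shift [ 0.011 -0.131  0.013] n 2.1
```

{"fn": "jog_arm", "kwargs": {"steps": "-0.008 -0.05 0.002 0 0; -0.008 -0.10 0.002 0 0; -0.008 -0.131 0.002 0 0; 0.011 -0.131 0.013 0 0; 0.018 -0.131 0.017 0 0; 0.022 -0.131 0.0195 0 0"}}

```text
time: 10.12
tool_pos: [556.5, -298.0, 71.9]
ee_rot: [-3.137, -0.524, -0.468]
force: [-17.7, 17.3, 21.5]
opening: 0.7
```

```bash
python3 -c "
from h import *
import cv2
gob((-5,76,72))
a=ctrl.capture('wrist')[:,:,::-1];cv2.imwrite('pics/w4.png',cv2.resize(a[40:300,80:480],(800,520)))
"
```

```text
now bay [-29.636  77.993  71.867] F [-17.655  17.348  21.479]
shift [0.021 0.002 0.012] n 0.4
```

View pics/w4.png

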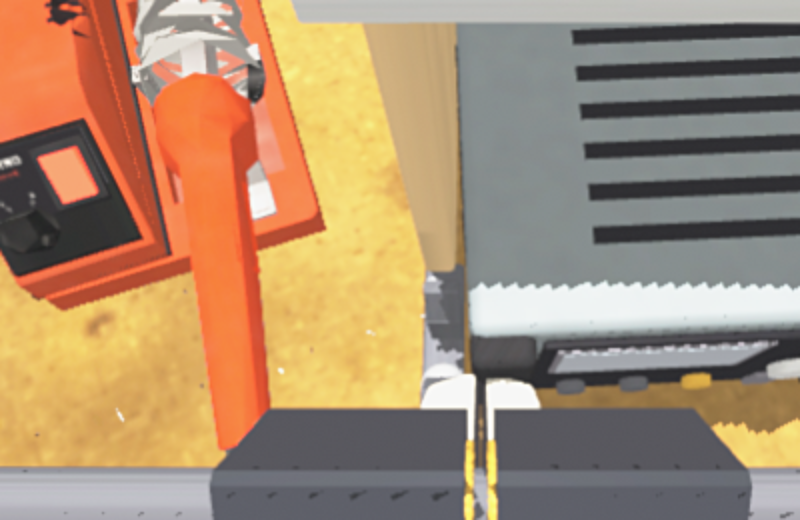

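```bash
python3 -c "
from h import *
s=ctrl.sense();print(s['force'],s['moment'],s['tool_pos'])
F,M=s['force'],s['moment']
r=np.cross(F,M)/(F@F)*1000
for t in (-60,-40,-20,0,20,40,60,80,100):
    p=r+t*F/np.linalg.norm(F); print(t,'off',p,'bay abs',bay(s['tool_pos']+p))
"
```

```text
[-10.91   14.215  14.162] [1.662 0.651 0.73 ] [ 556.834 -298.273   71.946]
-60 off [ 30.869  23.033 -96.107] bay abs [-12.142 112.455 -24.161]
-40 off [ 21.316  35.481 -83.706] bay abs [-26.297 119.226 -11.761]
-20 off [ 11.763  47.929 -71.305] bay abs [-40.452 125.998   0.64 ]
0 off [  2.209  60.377 -58.905] bay abs [-54.607 132.77   13.041]
20 off [ -7.344  72.825 -46.504] bay abs [-68.762 139.541  25.442]
40 off [-16.898  85.273 -34.103] bay abs [-82.917 146.313  37.843]
60 off [-26.451  97.721 -21.702] bay abs [-97.072 153.084  50.244]
80 off [-36.004 110.169  -9.301] bay abs [-111.227  159.856   62.645]
100 off [-45.558 122.617   3.1  ] bay abs [-125.382  166.628   75.046]
```

```bash
python3 -c "
from h import *
gob((-55,76,90),(-45,72,82),(-32,72,82))
"
```

```text
now bay [-29.233  77.939  71.946] F [-10.91   14.215  14.162]
shift [-0.013  0.002 -0.029] n 0.5
shift [-0.009  0.006 -0.017] n 0.3
shift [ 0.003  0.006 -0.01 ] n 0.2
```

{"fn": "jog_arm", "kwargs": {"steps": "-0.013 0.002 -0.029 0 0; -0.013 0.004 -0.029 10 0; -0.013 0.006 -0.029 18 0; -0.009 0.006 -0.017 18 0; -0.003 0.006 -0.013 18 0; -0.003 0.006 -0.013 18 0"}}

```text
time: 10.92
tool_pos: [546.2, -301.5, 78.7]
ee_rot: [-2.963, -0.495, -0.826]
force: [-0.5, -0.2, -0.0]
opening: 0.3
```

```bash
python3 -c "
from h import *
gob((-32,72,82),(-28,72,82),(-2,72,82));print(ctrl.sense()['moment'])
"
```

```text
now bay [-37.277  70.223  78.653] F [-0.531 -0.223 -0.016]
shift [ 0.005 -0.004 -0.   ] n 0.1
shift [ 0.009 -0.005  0.002] n 0.2
shift [ 0.03  -0.011  0.015] n 0.6
[ 0.21   0.23  -0.046]
```

{"fn": "jog_arm", "kwargs": {"steps": "0.006 -0.004 0 0 0; 0.010 -0.005 0.0025 0 0; 0.0135 -0.006 0.0045 0 0; 0.017 -0.007 0.0068 0 0"}}

```text
time: 11.42
tool_pos: [561.9, -306.6, 80.6]
ee_rot: [-2.963, -0.489, -0.826]
force: [-11.8, 13.0, 11.7]
opening: 0.4
```

```bash
python3 -c "
from h import *
gob((-2,72,82));s=ctrl.sense();print(s['moment'])
"
```

```text
now bay [-20.93   72.766  80.616] F [-11.804  12.956  11.675]
shift [ 0.017 -0.004  0.008] n 0.3
[1.739 0.953 0.731]
```

```bash
python3 -c "
from h import *
s=ctrl.sense();R=rot(s)
F,M=s['force'],s['moment']
r=np.cross(F,M)/(F@F)*1000
for t in (20,40,60,80,100,120,140,160):
    p=r+t*F/np.linalg.norm(F); print(t,'bay abs',bay(s['tool_pos']+p),'tool',R.T@p)
S=ctrl.camera_model('scene');T=ctrl.camera_model('top')
# iron handle end from top0 (318,187) & scene0 (303,207)
f=lambda X:np.r_[proj(T,X)-(317.5,187),proj(S,X)-(303,207)]
X=least_squares(f,[560,-250,50]).x;print(X,f(X),bay(X))
f=lambda X:np.r_[proj(T,X)-(325,152),proj(S,X)-(270,186)]
X=least_squares(f,[560,-250,50]).x;print(X,f(X),bay(X))
"
```

```text
20 bay abs [-69.39  135.126  15.514] tool [-89.844 -36.31   32.941]
40 bay abs [-84.957 141.019  26.602] tool [-99.334 -39.546  15.636]
60 bay abs [-100.524  146.912   37.69 ] tool [-108.823  -42.782   -1.67 ]
80 bay abs [-116.091  152.805   48.778] tool [-118.312  -46.018  -18.975]
100 bay abs [-131.658  158.698   59.866] tool [-127.802  -49.254  -36.28 ]
120 bay abs [-147.225  164.591   70.954] tool [-137.291  -52.49   -53.586]
140 bay abs [-162.792  170.484   82.042] tool [-146.78   -55.726  -70.891]
160 bay abs [-178.359  176.377   93.13 ] tool [-156.27   -58.962  -88.197]
[ 580.113 -238.573   77.079] [-0.487 -1.06   1.015  0.235] [-35.515 141.708  77.079]
[ 681.665 -252.539   71.942] [-1.741 -3.539  3.506  0.886] [ 61.35  175.248  71.942]
```

```bash
python3 -c "
from h import *
import cv2
a=ctrl.capture('wrist')[:,:,::-1];b=ctrl.capture('top')[105:245,315:455,::-1]
c=ctrl.capture('scene')[85:225,265:405,::-1]
f=lambda a:cv2.resize(a,(300,300),interpolation=cv2.INTER_CUBIC)
cv2.imwrite('pics/w5.png',np.hstack([cv2.resize(a[0:400,140:473],(500,600)),np.vstack([f(b),f(c)])]))
s=ctrl.sense();print(s['force'],bay(s['tool_pos']))
"
```

```text
[-6.835  9.364  5.565] [-20.44   72.622  80.676]
```

View pics/w5.png

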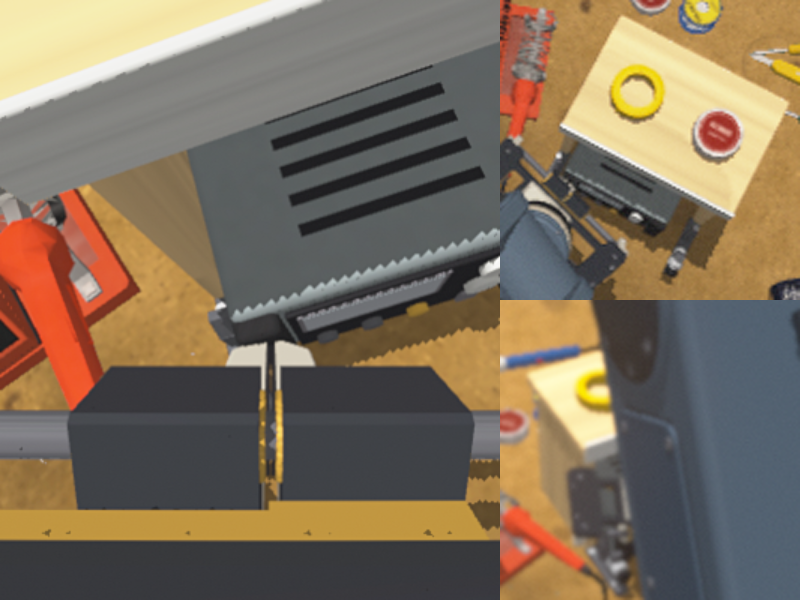

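```bash
python3 -c "
from h import *
gob((-4,70,78))
"
```

```text
now bay [-20.44   72.622  80.676] F [-6.835  9.364  5.565]
shift [ 0.013 -0.001  0.011] n 0.3
```

{"fn": "jog_arm", "kwargs": {"steps": "0.0033 0 0.0027 0 0; 0.0065 0 0.0055 0 0; 0.010 -0.001 0.008 0 0; 0.013 -0.001 0.011 0 0; 0.013 -0.001 0.011 0 0"}}

```text
time: 12.2
tool_pos: [575.6, -317.2, 77.4]
ee_rot: [-2.963, -0.49, -0.826]
force: [-6.3, 10.1, 6.8]
opening: 0.6
```

```bash
python3 -c "
from h import *
gob((-2,70,78));s=ctrl.sense();print(s['moment'])
"
```

```text
now bay [-3.918 69.608 77.44 ] F [-6.285 10.077  6.818]
shift [ 0.002 -0.001  0.001] n 0.0
[1.413 0.728 0.609]
```

```bash
python3 -c "
from h import *
gob((-42,70,80),(-42,-56,76),(-22,-56,75),(3,-56,75))
"
```

```text
now bay [-3.918 69.608 77.44 ] F [-6.285 10.077  6.818]
shift [-0.03   0.009 -0.021] n 0.6
shift [ 0.006  0.13  -0.018] n 2.1
shift [ 0.022  0.125 -0.007] n 2.0
shift [0.043 0.118 0.005] n 2.0
```

{"fn": "jog_arm", "kwargs": {"steps": "-0.03 0.009 -0.021 0 0; -0.018 0.05 -0.02 -10 0; -0.006 0.09 -0.019 -18 0; 0.006 0.13 -0.018 -18 0; 0.014 0.128 -0.012 -18 0; 0.022 0.125 -0.007 -18 0; 0.022 0.125 -0.007 -18 0"}}

```text
time: 13.08
tool_pos: [503.8, -422.1, 75.0]
ee_rot: [-3.138, -0.523, -0.47]
force: [-0.4, 0.6, 0.1]
opening: 0.6
```

```bash
python3 -c "
from h import *
import cv2
gob((3,-56,75));s=ctrl.sense();print(s['moment'])
a=ctrl.capture('wrist')[:,:,::-1];cv2.imwrite('pics/w6.png',cv2.resize(a[40:300,160:560],(800,520)))
"
```

```text
now bay [-20.461 -56.502  75.015] F [-0.388  0.559  0.144]
shift [ 0.02  -0.001  0.012] n 0.4
[ 0.212  0.155 -0.047]
```

View pics/w6.png

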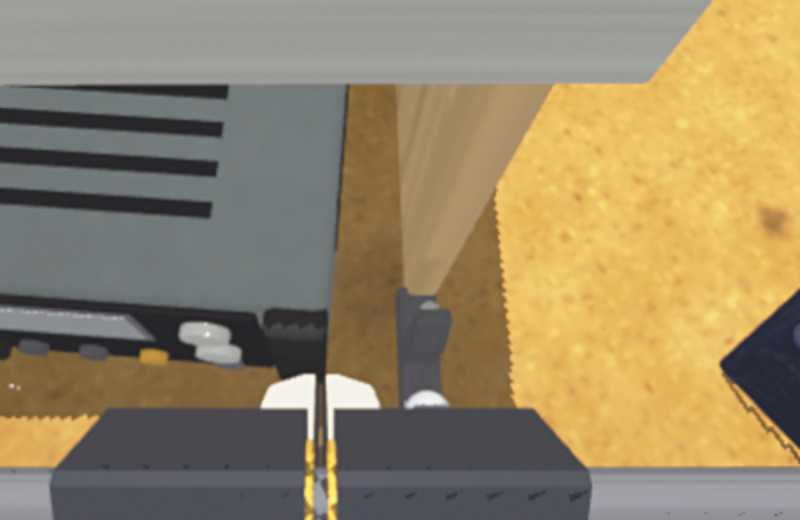

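{"fn": "jog_arm", "kwargs": {"steps": "0.004 -0.003 0.0023 0 0; 0.008 -0.003 0.0046 0 0; 0.011 -0.003 0.0064 0 0; 0.014 -0.003 0.0081 0 0; 0.017 -0.003 0.0098 0 0; 0.020 -0.003 0.0115 0 0; 0.0225 -0.003 0.013 0 0; 0.0225 -0.003 0.013 0 0"}}

```text
time: 14.12
tool_pos: [526.8, -431.7, 74.8]
ee_rot: [-3.138, -0.522, -0.471]
force: [-10.7, 0.3, 3.8]
opening: 0.6
```

```bash
python3 -c "
from h import *
gob((-34,-53,80),(-34,70,80),(-14,70,80),(10,70,80));s=ctrl.sense();print(s['moment'])
"
```

```text
now bay [  4.401 -54.604  74.824] F [-10.716   0.299   3.834]
shift [-0.031 -0.002 -0.024] n 0.6
shift [-0.031 -0.125 -0.023] n 2.1
shift [-0.013 -0.125 -0.013] n 2.0
shift [ 0.007 -0.125 -0.001] n 2.0
[-0.042  1.506 -0.494]
```

{"fn": "jog_arm", "kwargs": {"steps": "-0.031 -0.002 -0.024 0 0; -0.031 -0.06 -0.024 5 0; -0.031 -0.12 -0.022 10 0; -0.013 -0.123 -0.012 10 0; -0.009 -0.123 -0.010 10 0; -0.005 -0.123 -0.008 10 0; -0.001 -0.123 -0.0055 10 0; 0.003 -0.123 -0.003 10 0"}}

```text
time: 15.12
tool_pos: [582.8, -322.2, 79.0]
ee_rot: [-3.038, -0.511, -0.671]
force: [-17.7, 10.4, 16.6]
opening: 0.8
```

```bash
python3 -c "
from h import *
import cv2
gob((10,70,80));s=ctrl.sense();print(s['moment'])
a=ctrl.capture('wrist')[:,:,::-1];cv2.imwrite('pics/w7.png',cv2.resize(a[40:300,80:480],(800,520)))
"
```

```text
now bay [ 4.746 68.379 79.047] F [-17.666  10.414  16.618]
shift [ 0.005 -0.003  0.002] n 0.1
[1.208 1.375 0.278]
```

View pics/w7.png

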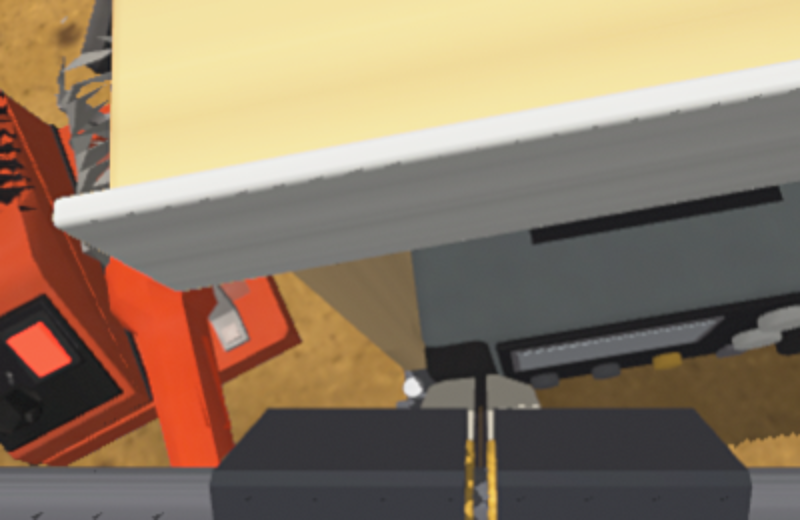

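```bash
python3 -c "
from h import *
gob((-25,68,82),(-25,-55,78),(-4,-55,74),(12,-55,74))
"
```

```text
now bay [ 4.975 68.437 79.107] F [-11.78    5.565   8.55 ]
shift [-0.024  0.005 -0.017] n 0.5
shift [-0.005  0.126 -0.014] n 2.0
shift [ 0.011  0.123 -0.001] n 2.0
shift [0.025 0.121 0.007] n 2.0
```

{"fn": "jog_arm", "kwargs": {"steps": "-0.024 0.005 -0.017 0 0; -0.015 0.065 -0.016 -5 0; -0.005 0.126 -0.014 -10 0; 0.011 0.123 -0.001 -10 0; 0.015 0.123 0.001 -10 0; 0.018 0.122 0.003 -10 0; 0.021 0.121 0.005 -10 0; 0.0235 0.121 0.006 -10 0"}}

```text
time: 16.18
tool_pos: [531.7, -433.1, 74.4]
ee_rot: [-3.137, -0.52, -0.47]
force: [-24.5, 4.8, 11.2]
opening: 0.4
```

```bash
python3 -c "
from h import *
gob((14,-55,75));s=ctrl.sense();print(s['moment'])
"
```

```text
now bay [  9.412 -53.657  74.404] F [-24.486   4.784  11.192]
shift [0.004 0.001 0.002] n 0.1
[ 0.401  3.181 -0.605]
```

{"fn": "jog_arm", "kwargs": {"steps": "0.0015 0 0.001 0 0; 0.003 0 0.002 0 0"}}

```text
time: 16.42
tool_pos: [532.5, -433.5, 74.0]
ee_rot: [-3.136, -0.517, -0.47]
force: [-58.4, 17.9, 40.0]
opening: 0.3
```

```bash
python3 -c "
from h import *
gob((-20,-55,80),(-20,68,80),(0,68,76),(13,68,76))
"
```

```text
now bay [ 10.316 -53.652  74.008] F [-58.426  17.856  39.98 ]
shift [-0.023  0.001 -0.02 ] n 0.5
shift [-0.023 -0.122 -0.019] n 2.0
shift [-0.008 -0.122 -0.006] n 2.0
shift [ 0.003 -0.122  0.   ] n 1.9
```

{"fn": "jog_arm", "kwargs": {"steps": "-0.025 0.001 -0.02 0 0; -0.025 -0.06 -0.02 5 0; -0.025 -0.122 -0.02 10 0; -0.010 -0.122 -0.008 10 0; -0.006 -0.122 -0.006 10 0; -0.003 -0.122 -0.004 10 0; -0.0015 -0.122 -0.0025 10 0; 0 -0.122 -0.0015 10 0"}}

```text
time: 17.42
tool_pos: [587.1, -323.8, 75.2]
ee_rot: [-3.037, -0.504, -0.669]
force: [-29.2, 26.6, 29.3]
opening: 0.4
```

```bash
python3 -c "
from h import *
gob((12,68,76))
"
```

```text
now bay [ 9.256 68.89  75.242] F [-29.235  26.568  29.279]
shift [0.003 0.    0.001] n 0.0
```

{"fn": "jog_arm", "kwargs": {"steps": "0.0015 0 0.001 0 0; 0.0015 0 0.001 0 0; -0.04 0.01 -0.03 -5 0; -0.085 0.03 -0.06 -10 0; -0.09 0.05 -0.09 -10 0; -0.09 0.07 -0.12 -10 0; -0.09 0.07 -0.12 -10 0"}}

```text
time: 18.3
tool_pos: [433.7, -309.4, 131.6]
ee_rot: [-3.139, -0.526, -0.472]
force: [-0.1, 0.6, 0.2]
opening: 0.6
```

```bash
python3 -c "
from h import *
import cv2,pickle
gob((12,68,76))
m=ctrl.camera_model('wrist');pickle.dump(m,open('w8.pkl','wb'))
a=ctrl.capture('wrist')[:,:,::-1];cv2.imwrite('pics/w8.png',cv2.resize(a[0:300,120:520],(800,600)))
"
```

```text
now bay [-133.976   12.239  131.551] F [-0.077  0.558  0.193]
shift [ 0.098 -0.056  0.121] n 2.7
```

View pics/w8.png

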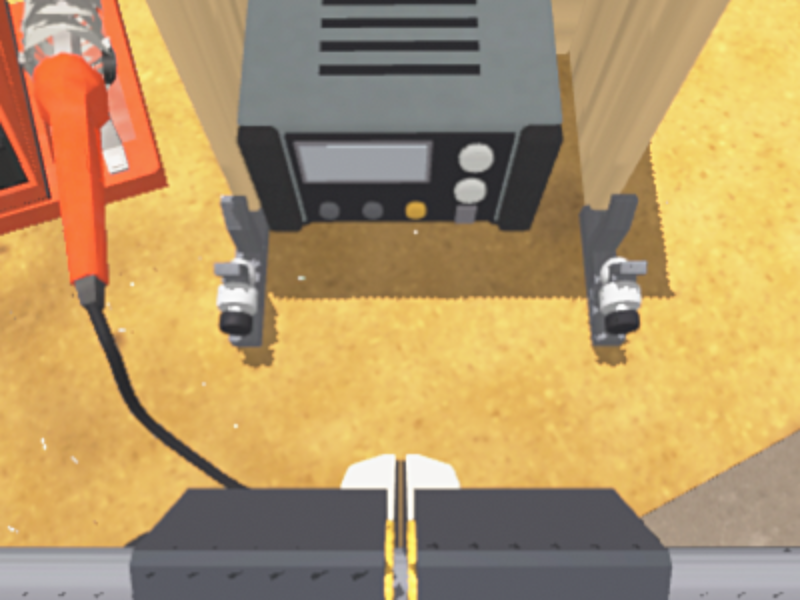

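```bash
python3 - <<'E'
from h import *
import pickle
m=pickle.load(open('w8.pkl','rb'));k=lambda u,v:(120+u/2,v/2)
p,e=fit([(m,(-65,70,82.5),k(240,128)),(m,(-65,-70,82.5),k(562,128)),(m,(-65,70,10.5),k(272,230)),(m,(-65,-70,10.5),k(531,230))],[600,-400,-.47]);print(p,e.round(1).tolist());print(bay(p),np.degrees(p[2]-B[2]))
f=lambda q:((proj(m,W(B,q))-(120,0))*2).round(0)
for y in(92,-92):
  for q in((0,y,52),(0,y,25),(-15,y,52),(15,y,52),(39,np.sign(y)*90,0)):print(q,f(q))
T=ctrl.camera_model("top")
print("bar",W([501.66,-47.32,-.01],(0,100,25)))
E
```

```text
[ 636.847 -412.409   -0.472] [[-1.6, 1.0], [2.2, 1.0], [-0.2, -3.0], [0.1, -3.0]]
[93.795 12.416 -0.472] -0.12976459597226328
(0, 92, 52) [229. 229.]
(0, 92, 25) [244. 259.]
(-15, 92, 52) [226. 259.]
(15, 92, 52) [231. 201.]
(39, np.int64(90), 0) [263. 219.]
(0, -92, 52) [629. 229.]
(0, -92, 25) [609. 258.]
(-15, -92, 52) [632. 258.]
(15, -92, 52) [626. 200.]
(39, np.int64(-90), 0) [584. 218.]
bar [502.66   52.675  25.   ]
```

The PSU now reads square and home: 0.1° by vision, with hard-stop force felt on both corners. Next is the bar.

```bash
cat >> h.py <<'E'
def turn_for(az): # tool turn so that tool y is nearest to horizontal dir az
    R=rot();t=np.array([np.cos(az),np.sin(az),0]);th=np.arctan2(-R[:,0]@t,R[:,1]@t);y=-np.sin(th)*R[:,0]+np.cos(th)*R[:,1];return np.degrees(th),y@t
E
python3 -c "
from h import *
go((405,-10,190));print(turn_for(-.01-np.pi/2))"
```

```text
shift [-0.11  -0.253 -0.132] n 4.9
(np.float64(-23.269007935640694), np.float64(0.9753951125050518))
```

{"fn": "jog_arm", "kwargs": {"steps": "-0.03 -0.04 -0.03 -5 0.75; -0.05 -0.09 -0.06 -10 0.75; -0.07 -0.14 -0.09 -16 0.75; -0.09 -0.19 -0.11 -23 0.75; -0.11 -0.253 -0.132 -23 0.75; -0.11 -0.253 -0.132 -23 0.75"}}

```text
time: 19.1
tool_pos: [405.6, -26.1, 185.8]
ee_rot: [2.93, -0.473, -0.017]
force: [0.0, -1.1, -0.3]
opening: 55.8
```

```bash
python3 -c "
from h import *
import cv2,pickle
info()
m=ctrl.camera_model('wrist');pickle.dump(m,open('w9.pkl','wb'))
a=ctrl.capture('wrist')[:,:,::-1];cv2.imwrite('pics/w9r.png',a);cv2.imwrite('pics/w9.png',cv2.resize(a[0:300],(800,375)))
for q in((0,100,25),(0,-100,25),(0,20,90),(0,-20,90)):print(q,proj(m,W([501.7,-47.3,-.01],q))*1.25)
"
```

```text
t 19.1 pos [405.589 -26.09  185.757] F [ 0.013 -1.106 -0.348] q [-0.053 -0.005  2.335 -0.545  0.384  2.051]
tilt fwd 0.492 left 0.006  x.F 0.801 x.L 0.389 | y.F 0.342 y.L -0.921 y.z 0.187 turn to align 23.110979751033476
(0, 100, 25) [262.789 222.575]
(0, -100, 25) [481.4   213.483]
(0, 20, 90) [363.476 191.252]
(0, -20, 90) [416.393 189.838]
```

View pics/w9.png

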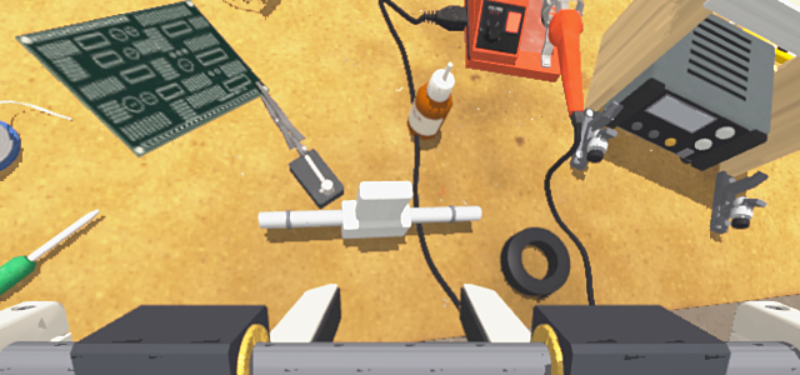

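The bar in the picture (rod ends at (260,220) and (481,214), plate top centre at (386,190)) matches the estimate to about 2 mm.

```bash
python3 -c "
from h import *
R=rot();g=np.array([502.5,-46,72]);t=g+5*R[:,2];print(R[:,2],t)
go(t-75*R[:,2],t-35*R[:,2],t)
print(turn_for(-.015-np.pi/2))"
```

```text
[ 0.444 -0.216 -0.869] [504.722 -47.078  67.653]
shift [ 0.034 -0.008  0.078] n 1.4
shift [ 0.034 -0.008  0.118] n 2.0
shift [ 0.034 -0.008  0.153] n 2.5
(np.float64(-0.2694438674280923), np.float64(0.9779499749174656))
```

{"fn": "jog_arm", "kwargs": {"steps": "0.017 -0.004 0.039 0 0.75; 0.034 -0.008 0.078 0 0.75; 0.034 -0.008 0.10 0 0.75; 0.034 -0.008 0.118 0 0.75; 0.034 -0.008 0.136 0 0.75; 0.034 -0.008 0.153 0 0.75; 0.034 -0.008 0.153 0 0.75"}}

```text
time: 20.02
tool_pos: [505.2, -53.7, 68.0]
ee_rot: [2.932, -0.466, -0.019]
force: [-0.4, -0.4, -0.4]
opening: 69.5
```

```bash
python3 -c "
from h import *
info();go((504.7,-47.1,67.6));print(ctrl.sense()['opening'])"
```

```text
t 20.025 pos [505.226 -53.711  67.983] F [-0.396 -0.388 -0.401] q [-0.111  0.44   2.187 -1.381  0.17   2.865]
tilt fwd 0.486 left 0.005  x.F 0.804 x.L 0.390 | y.F 0.343 y.L -0.921 y.z 0.186 turn to align 23.09108523309883
shift [-0.001 -0.006 -0.001] n 0.1
69.5329435073058
```

{"fn": "jog_arm", "kwargs": {"steps": "0 0 0 0 0.55; 0 0 0 0 0.45; 0 0 0 0 0.4; 0 0 0 0 0.3; 0 0 0 0 0.3; 0 0 0 0 0.3", "newtons": 25}}

```text
time: 20.78
tool_pos: [506.3, -53.5, 70.5]
ee_rot: [2.933, -0.472, -0.019]
force: [-0.9, 5.8, 7.4]
opening: 44.4
```

```bash
python3 -c "
from h import *
info();s=ctrl.sense();print(s['opening'],s['moment'])"
```

```text
t 20.775 pos [506.313 -53.47   70.461] F [-0.868  5.826  7.369] q [-0.111  0.436  2.187 -1.382  0.169  2.867]
tilt fwd 0.490 left 0.008  x.F 0.802 x.L 0.388 | y.F 0.342 y.L -0.921 y.z 0.184 turn to align 23.096823436889526
44.39291878804611 [ 1.204 -0.356  0.427]
```

{"fn": "jog_arm", "kwargs": {"steps": "0.005 0.002 -0.009 0 0.2; 0.009 0.0035 -0.0175 0 0.2; 0.018 0.007 -0.035 3 0.2; 0.018 0.007 -0.035 6 0.2; 0.018 0.007 -0.035 6 0.2", "newtons": 45}}

```text
time: 21.4
tool_pos: [505.0, -53.8, 109.5]
ee_rot: [2.984, -0.488, -0.135]
force: [0.5, 0.0, -2.8]
opening: 40.8
```

```bash
python3 -c "
from h import *
import cv2,pickle
info();s=ctrl.sense();print(s['opening'],s['moment'])
m=ctrl.camera_model('wrist');pickle.dump(m,open('w10.pkl','wb'))
a=ctrl.capture('wrist')[:,:,::-1];cv2.imwrite('pics/w10r.png',a);cv2.imwrite('pics/w10.png',cv2.resize(a[50:350,120:520],(800,600)))
"
```

```text
t 21.4 pos [504.99  -53.78  109.521] F [ 0.531  0.042 -2.826] q [-0.111  0.341  2.173 -0.874  0.221  2.455]
tilt fwd 0.488 left 0.004  x.F 0.834 x.L 0.291 | y.F 0.256 y.L -0.957 y.z 0.138 turn to align 17.030980822475097
40.81609032358857 [0.278 0.467 0.042]
```

View pics/w10.png

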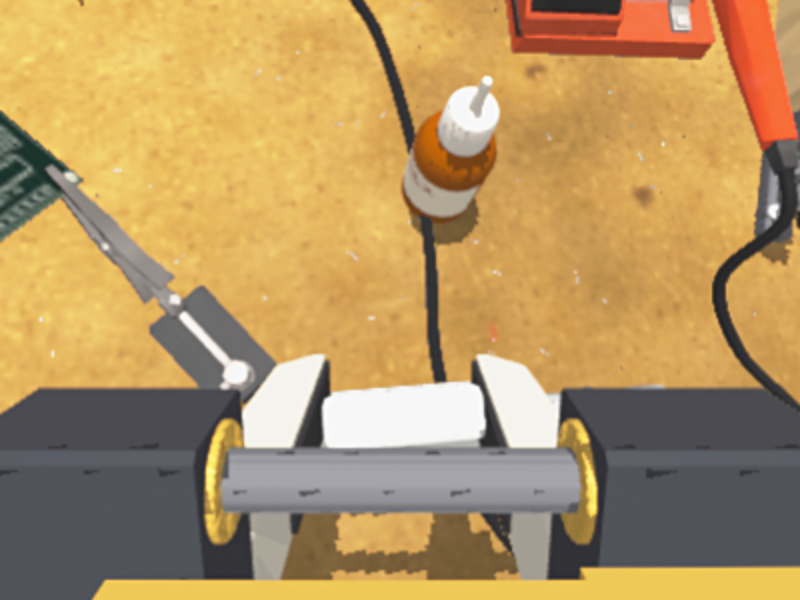

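```bash
python3 -c "
from h import *
import pickle
m=pickle.load(open('w10.pkl','rb'));s=ctrl.sense();R=rot(s)
for be in (24,28,32):
  for a in (12,18,24,30):
    c,sn=np.cos(np.radians(be)),np.sin(np.radians(be))
    for off in (-7,7):
      p=np.array([0,0,-5])+a*np.array([sn,0,-c])+off*np.array([c,0,sn])
      print(be,a,off,((proj(m,s['tool_pos']+R@p)-(120,50))*2).round(0),end=' ')
    print()
"
```

```text
24 12 -7 [404. 443.] 24 12 7 [404. 385.] 
24 18 -7 [404. 445.] 24 18 7 [404. 384.] 
24 24 -7 [405. 446.] 24 24 7 [404. 383.] 
24 30 -7 [405. 448.] 24 30 7 [405. 382.] 
28 12 -7 [404. 440.] 28 12 7 [404. 381.] 
28 18 -7 [404. 439.] 28 18 7 [404. 379.] 
28 24 -7 [405. 439.] 28 24 7 [404. 376.] 
28 30 -7 [405. 438.] 28 30 7 [405. 373.] 
32 12 -7 [404. 436.] 32 12 7 [404. 378.] 
32 18 -7 [404. 433.] 32 18 7 [404. 374.] 
32 24 -7 [405. 431.] 32 24 7 [404. 369.] 
32 30 -7 [405. 428.] 32 30 7 [405. 363.]
```

```bash
python3 -c "
from h import *
gob((-999,0,0));s=ctrl.sense()['tool_pos']
go((495,-60,210),W(B,(-60,0,200)),W(B,(4,0,125)))"
```

```text
now bay [-186.193  272.458  109.362] F [-1.179 -0.584 -2.797]
shift [-0.809  0.037 -0.303] n 13.8
shift [ 0.039  0.022 -0.091] n 1.6
shift [ 0.068  0.306 -0.019] n 5.0
shift [0.087 0.312 0.078] n 5.3
```

{"fn": "jog_arm", "kwargs": {"steps": "0.02 0.011 -0.045 0 0.2; 0.039 0.022 -0.091 0 0.2; 0.047 0.08 -0.075 5 0.2; 0.054 0.14 -0.06 10 0.2; 0.060 0.20 -0.046 17 0.2; 0.064 0.255 -0.032 17 0.2; 0.068 0.306 -0.019 17 0.2; 0.068 0.306 -0.019 17 0.2", "newtons": 60}}

```text
time: 22.45
tool_pos: [492.8, -357.1, 199.3]
ee_rot: [-3.136, -0.51, -0.475]
force: [-0.2, 0.3, -3.3]
opening: 39.8
```

```bash
python3 -c "
from h import *
import cv2,pickle
info();gob((3,0,125),(5,0,112));print(ctrl.sense()['opening'])
m=ctrl.camera_model('wrist')
a=ctrl.capture('wrist')[:,:,::-1]
b=ctrl.capture('top')[105:245,315:455,::-1];c=ctrl.capture('scene')[85:225,265:405,::-1]
f=lambda a:cv2.resize(a,(300,300),interpolation=cv2.INTER_CUBIC)
cv2.imwrite('pics/w11.png',np.hstack([cv2.resize(a[0:400,154:487],(500,600)),np.vstack([f(b),f(c)])]))
"
```

```text
t 22.45 pos [ 492.83  -357.058  199.289] F [-0.15   0.312 -3.258] q [-0.767  0.316  1.889  0.329  0.468  1.018]
tilt fwd 0.488 left 0.003  x.F 0.873 x.L -0.004 | y.F -0.002 y.L -1.000 y.z -0.005 turn to align -0.12900563849066393
now bay [-59.675  -3.458 199.289] F [-0.15   0.312 -3.258]
shift [ 0.018 -0.003  0.095] n 1.6
shift [ 0.014 -0.003  0.108] n 1.7
39.80834656376026
```

View pics/w11.png

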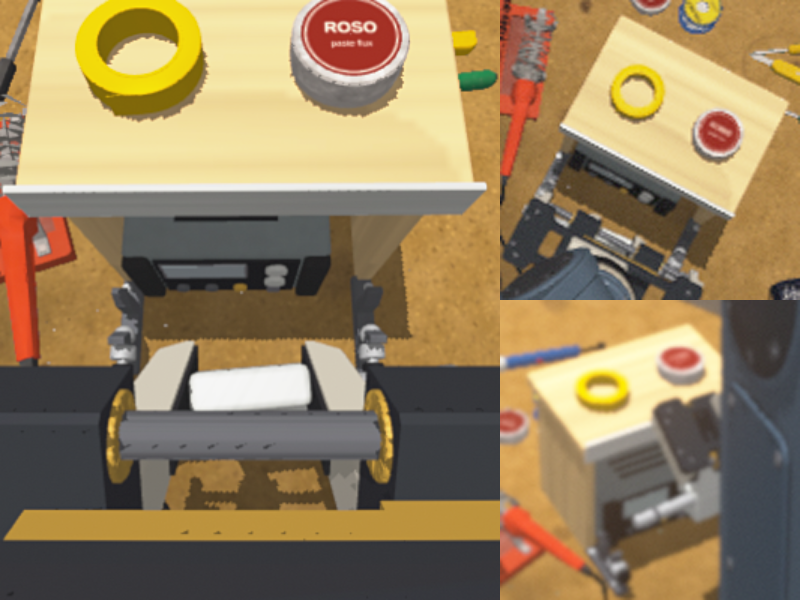

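```bash
python3 -c "
from h import *
import cv2
m=ctrl.camera_model('wrist');s=ctrl.sense();R=rot(s)
a=ctrl.capture('wrist')
cv2.imwrite('pics/w12r.png',a[:,:,::-1])
g=a.min(axis=2).astype(int)
# plate top region raw approx cols 283-358 rows 240-275
far=[];near=[]
for u in range(286,356,4):
    col=g[235:285,u]; i=np.where(col>190)[0]
    if len(i): far.append((u,235+i[0])); near.append((u,235+i[-1]))
far=np.array(far);near=np.array(near);print(far[:,1],near[:,1]);print(np.degrees(np.arctan(np.polyfit(far[:,0],far[:,1],1)[0])))
for x,z in((13,-16),(0,-22)):
  print([proj(m,s['tool_pos']+R@np.array([x,y,z])).round(1) for y in(-20,20)])
"
```

```text
[249 248 248 247 247 247 246 246 246 245 245 245 244 244 244 243 243 243] [272 272 272 272 272 272 272 272 272 271 271 271 270 270 269 269 269 268]
-4.895738292714824
[array([280.8, 240.6]), array([363.9, 240.5])]
[array([280.1, 271.1]), array([364.7, 271.1])]
```

```bash
python3 -c "
from h import *
gob((-20,0,150),(4,0,122),(5,0,110),(5,0,100))"
```

```text
now bay [-60.831   0.609 199.747] F [-0.961  0.474 -2.956]
shift [0.011 0.001 0.063] n 1.0
shift [0.019 0.001 0.1  ] n 1.6
shift [0.014 0.001 0.11 ] n 1.8
shift [0.009 0.001 0.119] n 1.9
```

{"fn": "jog_arm", "kwargs": {"steps": "0.006 0.001 0.032 2 0.2; 0.011 0.001 0.063 3.5 0.2; 0.016 0.001 0.083 3.5 0.2; 0.019 0.001 0.10 3.5 0.2; 0.014 0.001 0.11 3.5 0.2; 0.014 0.001 0.11 3.5 0.2"}}

```text
time: 23.4
tool_pos: [551.9, -383.7, 110.2]
ee_rot: [-3.101, -0.508, -0.542]
force: [0.2, 0.5, -2.8]
opening: 39.9
```

```bash
python3 -c "
from h import *
gob((5,0,110),(5,0,100),(5,0,85),(5,0,66))
import cv2
a=ctrl.capture('wrist')[:,:,::-1]
cv2.imwrite('pics/w13.png',cv2.resize(a[100:340,160:480],(800,600)))"
```

```text
now bay [  5.023  -0.442 110.211] F [ 0.207  0.459 -2.768]
shift [-0. -0.  0.] n 0.0
shift [-0.005 -0.     0.009] n 0.2
shift [-0.012  0.     0.022] n 0.4
shift [-0.021  0.001  0.039] n 0.7
```

View pics/w13.png

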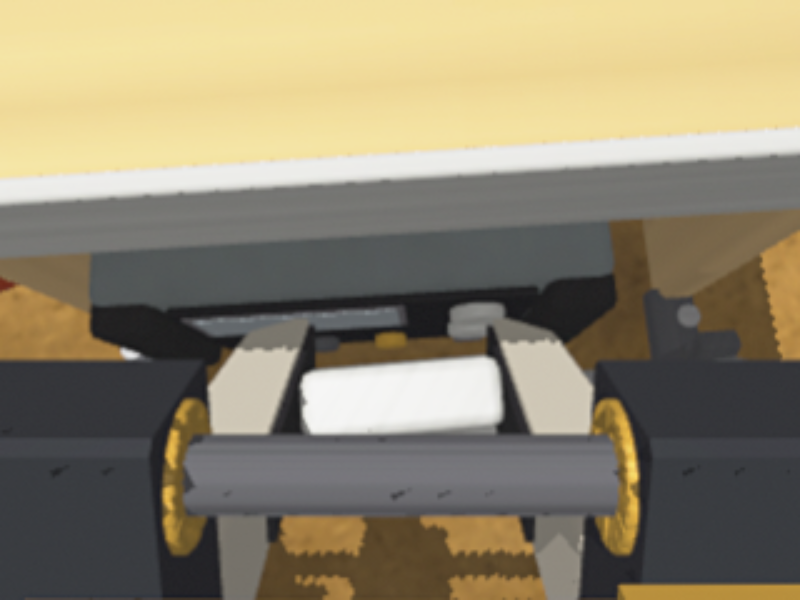

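{"fn": "jog_arm", "kwargs": {"steps": "-0.005 0 0.009 0 0.2; -0.0085 0 0.0155 0 0.2; -0.012 0 0.022 0 0.2; -0.012 0 0.022 0 0.2"}}

```text
time: 23.95
tool_pos: [552.5, -383.7, 84.9]
ee_rot: [-3.101, -0.508, -0.543]
force: [-1.3, -1.8, -5.3]
opening: 39.9
```

```bash
python3 -c "
from h import *
gob((5,0,75),(5,0,66));s=ctrl.sense();print(s['moment'],s['opening'])"
```

```text
now bay [ 5.543 -0.165 84.937] F [-1.322 -1.81  -5.319]
shift [-0.005  0.     0.008] n 0.2
shift [-0.01   0.001  0.016] n 0.3
[ 0.196  0.96  -0.305] 39.87123188348947
```

{"fn": "jog_arm", "kwargs": {"steps": "-0.0025 0 0.004 0 0.2; -0.005 0 0.008 0 0.2; -0.0065 0 0.0105 0 0.2; -0.008 0 0.013 0 0.2; -0.008 0 0.013 0 0.2"}}

```text
time: 24.58
tool_pos: [554.4, -382.6, 73.2]
ee_rot: [-3.102, -0.513, -0.538]
force: [-3.4, 14.4, 21.3]
opening: 40.0
```

```bash
python3 -c "
from h import *
gob((5,0,75),(5,0,66));s=ctrl.sense();print(s['moment'],s['opening'])"
```

```text
now bay [ 6.768  1.661 73.173] F [-3.431 14.438 21.277]
shift [-0.001  0.002 -0.003] n 0.0
shift [-0.005  0.002  0.005] n 0.1
[0.587 0.211 0.985] 39.98826393190362
```

```bash
python3 -c "
from h import *
s=ctrl.sense();R=rot(s);ref=s['tool_pos']-195*R[:,2]
F=s['force']-[0,0,-2.9];M=s['moment']-np.cross((s['tool_pos']-ref)/1000,[0,0,-2.9])
print(F,M,F@M/np.linalg.norm(F))
r=np.cross(F,M)/(F@F)*1000+ref;d=F/np.linalg.norm(F)
for z in(10,25,35,50):
    p=r+d*(z-r[2])/d[2];print(bay(p))
"
```

```text
[-3.431 14.438 24.177] [ 0.464 -0.038  0.985] 0.763629967925732
[  8.702 -79.982  10.   ]
[  2.747 -72.96   25.   ]
[ -1.222 -68.278  35.   ]
[ -7.177 -61.256  50.   ]
```

{"fn": "jog_arm", "kwargs": {"steps": "-0.002 0.001 0.0027 0 0.2; -0.004 0.002 0.0053 0 0.2; -0.006 0.002 0.007 0 0.2"}}

```text
time: 24.95
tool_pos: [556.0, -383.2, 69.6]
ee_rot: [-3.101, -0.522, -0.537]
force: [-2.5, 36.8, 69.8]
opening: 39.6
```

```bash
cat > ct.py <<'E'
from h import *
def ct():
    s=ctrl.sense();R=rot(s);ref=s['tool_pos']-195*R[:,2]
    F=s['force']-[0,0,-2.9];M=s['moment']-np.cross((s['tool_pos']-ref)/1000,[0,0,-2.9])
    r=np.cross(F,M)/(F@F)*1000+ref;d=F/np.linalg.norm(F);p=r+d*(25-r[2])/d[2]
    c,sn=np.cos(B[2]),np.sin(B[2])
    print("Fbay",c*F[0]+sn*F[1],-sn*F[0]+c*F[1],F[2],"at",bay(p),"tool",bay(s['tool_pos']),s['ee_rot'],s['opening'])
E
python3 -c "
from ct import *
ct();gob((5,0,66))"
```

```text
Fbay -18.89024863913182 31.682129826063328 72.66910585209769 at [  3.263 -34.392  25.   ] tool [ 8.455  1.834 69.634] [-3.101 -0.522 -0.537] 39.564692658784224
now bay [ 8.455  1.834 69.634] F [-2.494 36.802 69.769]
shift [-0.005  0.002  0.001] n 0.1
```

{"fn": "jog_arm", "kwargs": {"steps": "0 0.001 -0.003 0 0.2; 0 0.002 -0.004 0 0.2"}}

```text
time: 25.2
tool_pos: [551.8, -385.1, 69.7]
ee_rot: [-3.103, -0.519, -0.538]
force: [14.6, 11.4, 14.4]
opening: 39.6
```

```bash
python3 -c "
from ct import *
ct()"
```

```text
Fbay 7.819816100762304 16.739186039760533 17.302567118221024 at [ -39.862 -110.708   25.   ] tool [ 5.641 -1.77  69.651] [-3.103 -0.519 -0.538] 39.56741213580678
```

{"fn": "jog_arm", "kwargs": {"steps": "0 -0.002 -0.001 0 0.55; 0 -0.002 -0.001 0 0.7; 0 -0.002 -0.001 0 0.7; 0 -0.002 -0.03 0 0.7; 0 -0.002 -0.07 0 0.7; -0.04 -0.002 -0.11 0 0.7; -0.06 -0.002 -0.13 0 0.7; -0.06 -0.002 -0.13 0 0.7"}}

```text
time: 26.2
tool_pos: [445.8, -327.3, 149.8]
ee_rot: [-3.102, -0.509, -0.543]
force: [0.5, -0.9, 0.2]
opening: 65.0
```

```bash
python3 -c "
from ct import *
import cv2,pickle
ct()
m=ctrl.camera_model('wrist');pickle.dump(m,open('w14.pkl','wb'))
a=ctrl.capture('wrist')[:,:,::-1];cv2.imwrite('pics/w14.png',cv2.resize(a[20:260,160:480],(800,600),interpolation=cv2.INTER_CUBIC))
for q in((0,100,25),(0,-100,25),(0,20,90),(0,-20,90)):print(q,(proj(m,W(B,q))-(160,20))*2.5)"
```

```text
Fbay 0.8459217210086375 -0.5988417952632424 3.0601698006494353 at [-281.172   58.233   25.   ] tool [-115.095    1.81   149.765] [-3.102 -0.509 -0.543] 64.97997138977821
(0, 100, 25) [164.325 344.254]
(0, -100, 25) [643.174 313.566]
(0, 20, 90) [336.519 252.063]
(0, -20, 90) [456.18  244.149]
```

View pics/w14.png

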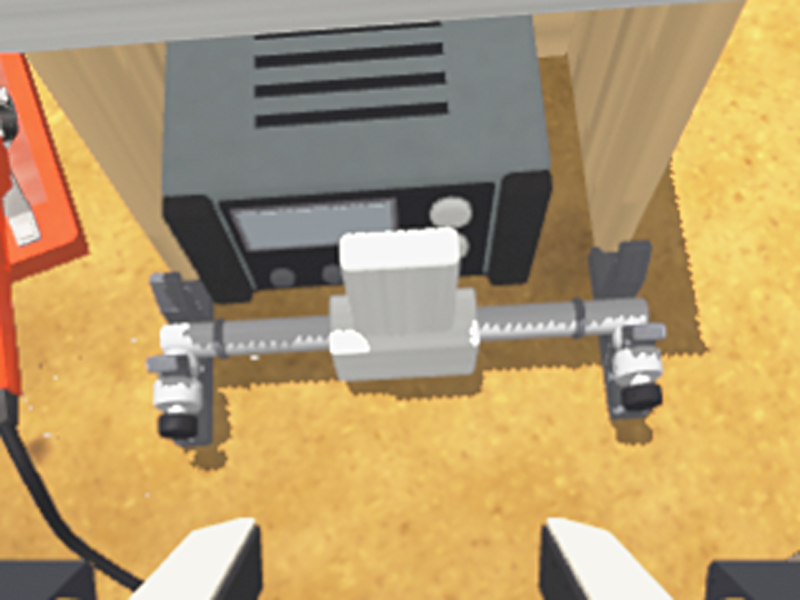

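Both rod ends appear down in the clips, with ends at (163,338) and (648,310) against predicted (164,344) and (643,314). To make sure, I'll press on the plate top with closed fingers and read the contact height.

```bash
python3 -c "
from h import *
gob((-60,0,165),(0,0,125),(0,0,110),(0,0,100))"
```

```text
now bay [-113.99     1.662  149.638] F [ 0.555 -0.599  1.06 ]
shift [ 0.055 -0.002  0.013] n 0.9
shift [ 0.087 -0.004  0.077] n 1.9
shift [ 0.08  -0.003  0.09 ] n 1.9
shift [ 0.075 -0.003  0.099] n 2.0
```

{"fn": "jog_arm", "kwargs": {"steps": "0.03 -0.001 -0.01 -2 0; 0.055 -0.002 0.013 -4 0; 0.075 -0.003 0.045 -4 0; 0.087 -0.004 0.077 -4 0; 0.0835 -0.004 0.0835 -4 0; 0.080 -0.003 0.090 -4 0; 0.079 -0.003 0.0918 -4 0; 0.078 -0.003 0.0935 -4 0"}}

```text
time: 27.25
tool_pos: [547.5, -380.5, 106.7]
ee_rot: [-3.141, -0.512, -0.462]
force: [-0.7, 1.3, 6.1]
opening: 0.4
```

```bash
python3 -c "
from ct import *
ct();gob((0,0,104),(0,0,100))"
```

```text
Fbay -1.2311334794962927 0.8775017087591295 9.04418192905284 at [-22.82   -9.697  25.   ] tool [ -0.324   0.352 106.661] [-3.141 -0.512 -0.462] 0.40393014747245365
now bay [ -0.324   0.352 106.661] F [-0.7    1.34   6.144]
shift [-0.001  0.     0.003] n 0.0
shift [-0.003  0.     0.006] n 0.1
```

{"fn": "jog_arm", "kwargs": {"steps": "-0.001 0 0.002 0 0; -0.002 0 0.004 0 0; -0.003 0 0.006 0 0; -0.003 0 0.006 0 0"}}

```text
time: 27.75
tool_pos: [550.8, -382.3, 105.7]
ee_rot: [3.14, -0.522, -0.461]
force: [-10.1, 11.7, 41.4]
opening: 0.2
```

```bash
python3 -c "
from ct import *
ct()"
```

```text
Fbay -14.34909840200924 5.850936297096705 44.3199299827752 at [16.555 -4.272 25.   ] tool [  3.437   0.279 105.743] [ 3.14  -0.522 -0.461] 0.18658974568217548
```

{"fn": "jog_arm", "kwargs": {"steps": "0.001 0 -0.008 0 0; 0 0 -0.04 0 0; -0.05 0 -0.08 0 0; -0.10 0 -0.08 0 0; -0.14 0 -0.06 0 0; -0.14 0 -0.06 0 0"}}

```text
time: 28.5
tool_pos: [411.3, -312.8, 82.9]
ee_rot: [-3.141, -0.511, -0.462]
force: [0.4, -0.4, -0.2]
opening: 0.4
```

```bash
python3 -c "
from ct import *
import cv2,pickle
ct()
m=ctrl.camera_model('wrist');pickle.dump(m,open('w15.pkl','wb'))
a=ctrl.capture('wrist')[:,:,::-1];cv2.imwrite('pics/w15.png',cv2.resize(a[0:240,160:480],(800,600),interpolation=cv2.INTER_CUBIC))
for q in((0,100,25),(0,-100,25),(0,20,90),(0,-20,90),(24,82,82.5),(24,-58,82.5)):print(q,(proj(m,W(B,q))-(160,0))*2.5)"
```

```text
Fbay 0.5272207361693789 -0.22786359903239162 2.686096227630223 at [-275.502   30.343   25.   ] tool [-152.456   -0.893   82.924] [-3.141 -0.511 -0.462] 0.4030308068142196
(0, 100, 25) [113.853 197.131]
(0, -100, 25) [693.849 200.83 ]
(0, 20, 90) [328.573  38.036]
(0, -20, 90) [481.428  38.957]
(24, 82, 82.5) [112.727  -8.551]
(24, -58, 82.5) [612.519  -5.905]
```

View pics/w15.png

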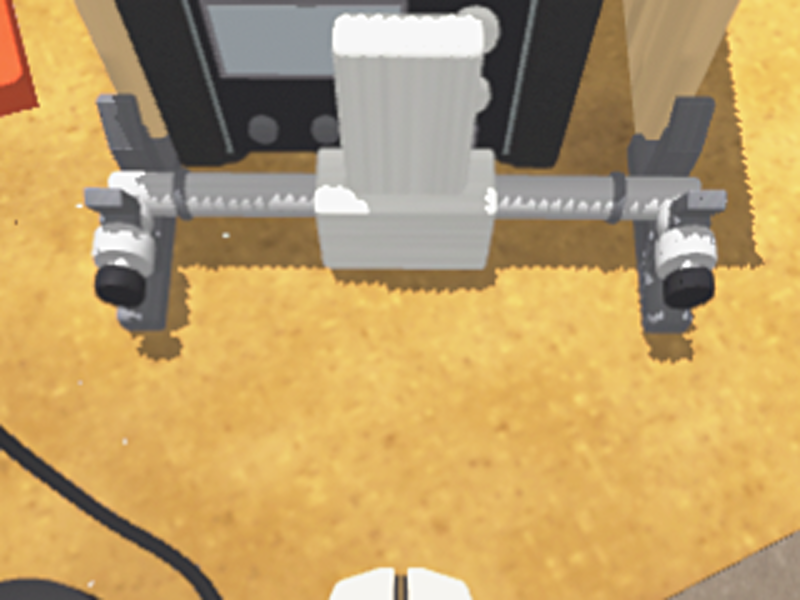

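The rod is level and symmetric in both clips, with ends at about (110,190) and (700,192), and its foot is on the table. The PSU behind it is square and the gripper is clear, so I'm handing in.

```bash
python3 -c "
from cell import ctrl
print(ctrl.close_job(),ctrl.sense()['time'])"
```

```text
the job is handed in; nothing more can be done
the job is handed in; nothing more can be done
```

The power supply is home and square in the bay, and the retaining bar is down in both clips and released. I handed the job in at about 28.6 s; no verdict was reported.

- **Lean:** the jog moves cannot tilt the tool. I got the 30° backward lean by driving the arm repeatedly against its reach limit, where it tilts outward and keeps the tilt.
- **Power supply:** I pushed the right and left bumpers in turn, three rounds, until both corners met firm resistance (about 60–70 N right, about 38 N left before a last small push). By the camera it was within about 0.1° of square. Its x read 94 mm where 89 mm is home. I put that down to calibration, because the right corner's hard stop put its bumper face at about 24 mm, which is home.
- **Bar:** I gripped it mid-plate and pressed it into the clips at up to about 73 N, with most of the load at first on the right end. After letting go, I pressed its plate top with closed fingers. It sat at about 90–91 mm (90 when seated) and gave only 1 mm more under 44 N.
- **Final look:** the rod was level, centred and parallel in both clips, the power supply was square behind it, and the robot was clear.

**Not confirmed:**
- The contact force between the bar and the power supply, and on the delicate panel, could not be measured directly. By geometry the fingers and bar stayed a few millimetres clear.
- I did not re-measure the bottle and tape at the end. The arm did not go near enough to touch them.
- I viewed 18 pictures against the budget of 10.

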